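# Zero the turns counter and hold the dust hood of the running-in stand open

### The arm

A 6-joint arm with a two-finger parallel gripper is mounted at the origin on the work surface; the furniture and walls round the work are solid. World frame = base frame: x ahead of the robot, y to its left, z up, the work surface at z = 0. Lengths are in mm, angles in rad, forces in N, time in s.
With the tool pointing down it reaches from about 275 to 1000 mm from the base axis. Payload 8.4 kg.
Tool frame: the origin (TCP) lies midway between the tips of the shut fingers; the grasp point (between the pads) lies 19 mm behind it (r.grip_depth is the distance from the TCP to the grasp point, in mm); z points along the fingers, y is the line along which they close (so a half turn about z gives the same grasp; the last joint's range is limited). The gripper opens to 85 mm and grips with 20 to 120 N. Pads are 22 mm wide; open, the fingers measure 114 mm over their backs; the gripper's body (76 mm by 85 mm) begins 54 mm behind the grasp point. The pads swing forward as they close: fully open they stand 13 mm farther back than shut.
Start: joints at [-1.266, 0.353, 1.633, -0, 1.155, -0.002], TCP at [188.755, -595.818, 231.281] pointing down, gripper open.
Joint ranges: [-2.63, 2.63], [-0.92, 2.1], [0.06, 2.66], [-1.3, 4.44], [0, 2.69], [-3.02, 3.02]. Speed limits (rad/s): [2.22, 2.22, 2.79, 3.14, 3.14, 3.14].

### API

Orientations are given as a unit quaternion [x, y, z, w].
In Python, from cell import r, optics gives the robot as it stands. The module is installed in compiled form; this text tells all that it offers.
- The arm moves only by the tool play_rows, never from a script. Its argument "steps" is text: rows parted by semicolons, each of 7 numbers parted by spaces: the opening, from 0 (shut) to 1 (fully open), then the shift along the world's x, y, z in shares of 80 cm (1.0 is 80 cm), then the turn, a rotation vector about the world's x, y, z in a scale on which 1.0 is 60 degrees. A call has 1 to 10 rows; each row is the pose to reach, as a shift and turn from the pose commanded when the call began; what a row does not reach only later rows make up. A row lasts 1/8 s, in which the tool goes at most 62.5 mm and 10.7 degrees, less where a joint would pass 70% of its speed; a pose out of reach is approached as far as the arm can. A shift or turn number past 1, either way, is cut back to 1. A call with a gripper value outside its range is refused whole. The fingers move at their own pace and stop on an object; "newtons" is the grip in N (left out, the last holds). Time passes only in rows, so rows that repeat a pose let the fingers close. It gives the time, the measured TCP pose, the force, the opening and the grip force at its end, in the units of the state.
- r.sense(): the state, without advancing time (a new reading comes with each control period).
- optics.read_camera(name): name is "scene" or "top" or "wrist"; returns a dict with "img" (480x640x3 uint8, blue, green, red), "K" (3x3 intrinsics, pixels), "camera_from_world" (4x4, takes a point from world to camera coordinates). Camera axes: x right, y down, z forward; pixel columns grow to the right and rows downward; lengths in mm; the calibration is good to about 2 mm. A picture is of the moment at which its call begins. There is no depth.
- r.sign_off(): hands the job in; it is judged then, once.
The state is a dict: "t": time; "joint_pos": joint angles; "qvel": joint speeds; "joint_torque": joint torques, N m; "ee_pos": TCP position; "orientation": TCP orientation; "ft_force": force on the tool from outside, world axes, zero at the start; "wrist_torque": the same for the moment, N m; "gripper_width": finger opening in mm; "finger_force": force on a finger pad.
Only numpy, scipy, OpenCV 4.12 (cv2) and the standard library are available. Lean on these libraries where they do the work, as an engineer would, in place of code of your own. Each camera call takes 0.05 s, during which the arm holds its last target. There are 200 camera calls.

### The job

The green shunter has finished its running-in: turn the black pointer knob of the turns counter anticlockwise, fully back to the red zero mark, where it meets its stop. Then lift the clear dust hood by its black handle and finish holding it still at 60 degrees open, so that I have both hands free to take the engine off; the hood is sprung, so do not let it snap shut, and it unhooks from its hinges if it swings past 80 degrees. Leave the engine on its rollers and everything else where it stands.

Things in the scene. Friction and masses are not known exactly. Their poses are not given: they have to be found in the camera images.
- running_in_stand: Fixed running-in stand: plywood base 120 x 350 mm, top z 36 mm. Origin: its centre, on the ground. Its x points to the hinged back, y left along the track. On the right, at x 0, y -115 mm, the grey turns counter (66 mm square, top z 81 mm), white dial and knob on top; on the left the clear hood with silver edges (x -38 to +42, y -30 to +150 mm, top z 120 mm when shut) over the roller bed.
- counter_knob (a joint): Angle of the counter's pointer knob, rad. 0: pointer at the red mark (the stand's +x direction), against the stop. Grows clockwise seen from above: the pointer's heading is the stand's yaw minus this value. Starts between 0.7 and 2.0. Stays where it is left (friction about 0.04 N m). The dial's black marks are 30 degrees apart.
- knob_grip (a point): Point on the knob's vertical axis at the height for gripping, z 103 mm. The knob is a black bar 34 mm long (along its white pointer) and 12 mm wide, standing from z 88 to 112 mm above a round skirt of 37 mm diameter (z 83 to 88 mm). Grip it from above across the 12 mm.
- hood (a joint): Opening angle of the hood, rad: 0 shut (start), 1.047 = 60 degrees open; stops at 1.75. A spring and its weight push it shut: about 2 to 3 N felt at the handle all the way.
- hood_hinge (a point): Middle of the hood's hinge axis, at the back of the hood, 54 mm above the surface. The axis runs along the stand's y; the hood's front swings up and back, away from the robot.
- hood_handle (a point): The hood's black handle: round bar 10 mm thick, 90 mm long, along the stand's y, on a post at each end. Point: middle of the bar. Shut, it is 94 mm above the surface, 122 mm before (stand's -x) and 40 mm above the hinge axis, 42 mm (centre) before the hood's front. It turns with the hood; pinched, it can roll between the fingers. The hood counts as held only with the fingers on this handle.
- shunter: Green model diesel shunter, 31 x 126 x 49 mm, standing loose on the rollers under the hood. Origin: centre of its underside.
- oiler: Amber needle oiler with black cap, 22 mm across, 62 mm high; stays put. Origin: centre of its underside.
- screwdriver_yellow: Yellow screwdriver, 14 x 121 x 14 mm, lying; stays put. Origin: centre of its underside.
- track_rubber: Grey track cleaning rubber, 26 x 55 x 18 mm; stays put. Origin: centre of its underside.
- flux_tin: Round flux tin, red with a yellow lid, 48 mm across, 21 mm high; stays put. Origin: centre of its underside.
- pliers: Blue-handled pliers, 50 x 133 x 11 mm, lying; stays put. Origin: centre of its underside.

How it is judged (in metres and radians):
On the way, in this order (a step that is already met when the one before it is completed fails the run):
1. the counter's knob is back at its zero stop, the hood still shut (value of joint counter_knob below 0.08 rad and value of joint hood below 0.1 rad), for 0.2 s.
2. the hood is held by its handle at 60 degrees (value of joint hood between 0.925 and 1.17 rad and contact force between the fingers and hood_handle_bar above 1 N and velocity of joint hood between -0.15 and 0.15 rad/s), for 0.3 s.
At the end, for the whole second after the job is handed in: The counter knob reads zero (within 0.08 rad) and the fingers hold the hood still by its handle, bearing on it with more than 1 N, between 53 and 67 degrees open (0.925 to 1.17 rad); the program finishes holding it (all of step 2 and value of joint counter_knob below 0.08 rad); the arm keeps its last pose, push and grip.
It fails at once if the hood swings past 80 degrees and unhooks (value of joint hood above 1.396 rad).
It fails at once if the hood snaps shut (velocity of joint hood below -2 rad/s).
It fails at once if the shunter is shifted on its rollers (more than 8 mm) (distance of shunter from where it was at the start of the episode above 0.008 m).
It fails at once if a bystander is shifted (more than 15 mm) (distance of any of oiler, screwdriver_yellow, track_rubber, pliers, flux_tin from where it was at the start of the episode above 0.015 m).
It also fails if it takes over 61 s, if anything falls off the work surface, if the arm or the gripper's body presses on something with over 40 N, if the wrist force passes 120 N, or if a joint passes its speed limit or range.

## Working session

There is one attempt and no reset: what is moved stays moved. The work goes in short steps, Python scripts to look and compute and a tool call to move; the robot and the scene stay as the last step left them, time stands still between calls to the robot, and variables do not carry over. Pictures are saved under pics/ and viewed, at most 10 in all, crops included, and the job is handed in when it is done.

Besides the shell and the picture viewer there is one more tool, called as name(argument=value, ...) on one line, values as JSON. play_rows: Moves the arm, as the interface text tells. Its arguments: {"type":"object","properties":{"steps":{"type":"string"},"newtons":{"type":"number"}},"required":["steps"]}

```bash
mkdir -p pics; cat > h.py <<'E'
import numpy as np, cv2
from cell import r, optics
def cam(n):
    d=optics.read_camera(n); return d["img"],np.array(d["K"]),np.array(d["camera_from_world"])
def ray(K,T,uv,z):
    R,t=T[:3,:3],T[:3,3]; o=-R.T@t
    d=R.T@np.linalg.solve(K,[uv[0],uv[1],1.]); return o+d*(z-o[2])/d[2]
def proj(K,T,p):
    q=K@(T[:3,:3]@np.array(p)+T[:3,3]); return q[:2]/q[2]
E
python3 - <<'E'
from h import *
for n in("top","scene"):
    i,K,T=cam(n); cv2.imwrite(f"pics/{n}0.png",i); np.savez(f"{n}0",i=i,K=K,T=T)
    print(n,K[0,0],-T[:3,:3].T@T[:3,3])
s=r.sense(); print(s["t"],s["ee_pos"],s["orientation"],s["ft_force"],s["gripper_width"])
E
```

```text
top 509.3214364374444 [ 432.69741854   61.24711494 1099.54017557]
scene 570.5938707253212 [-290.88168625 -655.6145806   601.82138935]
0.1 [ 188.6273107  -595.41259377  230.63766656] [ 9.88257129e-01  1.52798733e-01 -9.40207228e-05 -6.21017542e-04] [-0.58377365  0.07570742  0.3647739 ] 85.09998082499214
```

View pics/top0.png

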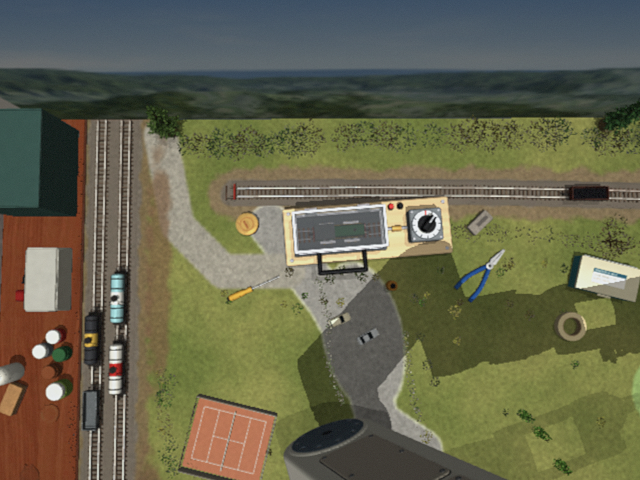

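View pics/scene0.png

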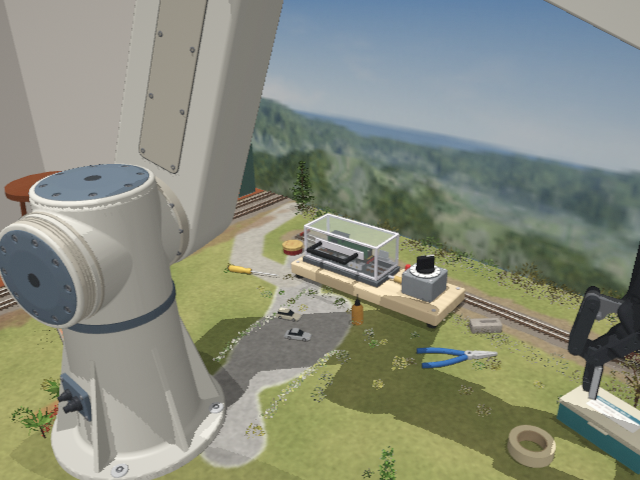

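The top view shows the stand around (368,230), its knob at about (426,224), the hood's handle bar at about (343,271) and the oiler at about (392,286). The screwdriver is at the left and the pliers at the right.

```bash
python3 - <<'E'
from h import *
d=np.load("top0.npz"); i,K,T=d["i"],d["K"],d["T"]
c=i[185:300,270:460]; cv2.imwrite("pics/crop.png",cv2.resize(c,None,fx=4,fy=4,interpolation=cv2.INTER_CUBIC))
hsv=cv2.cvtColor(i,cv2.COLOR_BGR2HSV)
# dial white disc
m=np.zeros(i.shape[:2],np.uint8); w=((hsv[...,2]>170)&(hsv[...,1]<40)).astype(np.uint8)
w[:, :405]=0; w[:,445:]=0; w[:200]=0; w[250:]=0
pts=cv2.findNonZero(w); (e,rad)=cv2.minEnclosingCircle(cv2.convexHull(pts)); print("dial",e,rad,ray(K,T,e,82))
# plywood
p=((hsv[...,0]>10)&(hsv[...,0]<26)&(hsv[...,1]>50)&(hsv[...,1]<140)&(hsv[...,2]>165)).astype(np.uint8)
p[:190]=0;p[275:]=0;p[:,:275]=0;p[:,460:]=0
n,l,st,ce=cv2.connectedComponentsWithStats(p); 
q=np.isin(l,[k for k in range(1,n) if st[k,4]>60]); pp=np.argwhere(q)[:,::-1]
P=np.array([ray(K,T,u,36)[:2] for u in pp],np.float32); print("base",cv2.minAreaRect(P))
b=cv2.boxPoints(cv2.minAreaRect(P));print(b)
E
```

```text
dial (428.0, 219.5) 24.6019287109375 [ 539.71219907 -147.64710455   82.        ]
base ((521.7009887695312, -28.792129516601562), (119.36833953857422, 349.0302734375), 4.336779594421387)
[[ 448.9911   140.71008]
 [ 475.38437 -207.32083]
 [ 594.4109  -198.29434]
 [ 568.0176   149.73657]]
```

View pics/crop.png

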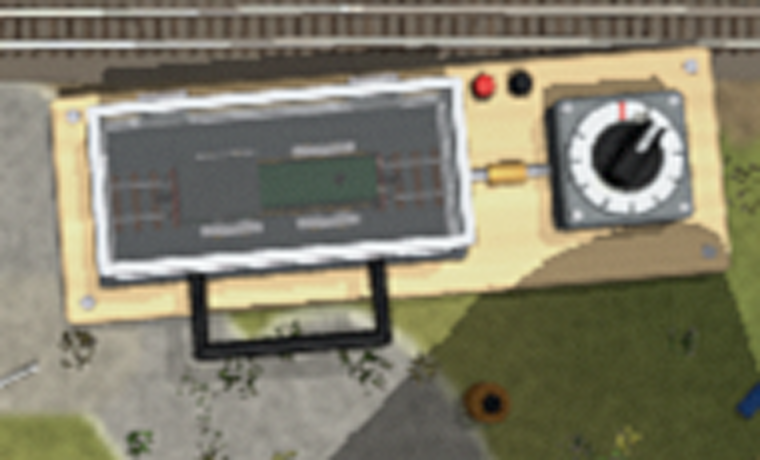

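The crop shows the dial centred at (627,157), the red mark at (622,108) and the white pointer running from about (642,148) to (658,122). That puts the pointer roughly 35–45° clockwise from zero. Next I'll measure it exactly.

```bash
python3 - <<'E'
from h import *
d=np.load("top0.npz"); i,K,T=d["i"],d["K"],d["T"]
yaw=np.deg2rad(4.337); C=np.array([521.7,-28.8]); R=np.array([[np.cos(yaw),-np.sin(yaw)],[np.sin(yaw),np.cos(yaw)]])
W=lambda x,y,z:np.r_[C+R@[x,y],z]
for n,p in dict(knob=(0,-115,82),knobtop=(0,-115,112)).items(): print(n,W(*p).round(1),proj(K,T,W(*p)))
hsv=cv2.cvtColor(i,cv2.COLOR_BGR2HSV)
c=proj(K,T,W(0,-115,112))
# pointer: bright pixels within 12mm of knob axis at z112
w=np.argwhere((hsv[...,2]>150)&(hsv[...,1]<60))[:,::-1]
w=w[np.hypot(*(w-c).T)<9.5]
P=np.array([ray(K,T,u,112)[:2] for u in w]); print(w.tolist()); m=P.mean(0)-W(0,-115,0)[:2]
print("pointer mean",m,np.degrees(np.arctan2(m[1],m[0])))
f=cv2.fitLine(P.astype(np.float32),cv2.DIST_L2,0,.01,.01).ravel(); print(f,np.degrees(np.arctan(f[1]/f[0])))
# red mark & dial
hm=np.argwhere(((hsv[...,0]<8)|(hsv[...,0]>172))&(hsv[...,1]>120))[:,::-1]
hm=hm[np.hypot(*(hm-c).T)<25]; print("red",hm.mean(0),ray(K,T,hm.mean(0),82)-W(0,-115,82))
# handle bar: dark pixels
bk=np.argwhere(i.max(2)<50)[:,::-1]; bk=bk[(bk[:,0]>315)&(bk[:,0]<372)&(bk[:,1]>262)&(bk[:,1]<278)]
Q=np.array([ray(K,T,u,97)[:2] for u in bk],np.float32); print("bar",cv2.minAreaRect(Q))
# red/yellow hood centre from geometry
for y in (-10,60,105,15): print(y,W(-80,y,94),proj(K,T,W(-80,y,94)))
am=np.argwhere((hsv[...,0]>5)&(hsv[...,0]<20)&(hsv[...,1]>150))[:,::-1]; am=am[np.hypot(*(am-[392,286]).T)<12]; print("oiler",am.mean(0),ray(K,T,am.mean(0),45))
E
```

```text
knob [ 530.4 -143.5   82. ] [426.00259299 224.13065705]
knobtop [ 530.4 -143.5  112. ] [429.07388983 222.64273968]
[[426, 214], [427, 214], [428, 214], [429, 214], [432, 214], [433, 214], [433, 215], [434, 215], [433, 216], [434, 216], [435, 216], [432, 217], [433, 217], [434, 217], [436, 217], [432, 218], [433, 218], [436, 218], [437, 218], [431, 219], [432, 219], [435, 219], [436, 219], [437, 219], [430, 220], [431, 220], [435, 220], [436, 220], [437, 220], [438, 220], [430, 221], [431, 221], [435, 221], [436, 221], [437, 221], [438, 221], [430, 222], [436, 222], [437, 222], [438, 222], [436, 223], [437, 223], [438, 223], [436, 224], [437, 224], [438, 224], [436, 225], [437, 225], [438, 225], [436, 226], [437, 226], [435, 227], [436, 227], [437, 227], [435, 228], [436, 228], [434, 229], [435, 229], [436, 229], [433, 230], [434, 230], [435, 230], [432, 231], [433, 231], [430, 232]]
pointer mean [  1.90544846 -10.23356243] -79.45253759611704
[ 9.7386342e-01  2.2713432e-01  5.3230206e+02 -1.5370425e+02] 13.128415
red [425. 211.] [26.50942305  1.54814256  0.        ]
bar ((442.20343017578125, 25.288084030151367), (96.33057403564453, 21.594444274902344), 89.70970916748047)
-10 [442.68530614 -44.82117828  94.        ] [377.99270473 268.0856055 ]
60 [437.39171957  24.97837717  94.        ] [342.61852074 270.95505648]
105 [433.98869964  69.84951996  94.        ] [319.86080504 272.80109623]
15 [440.79473951 -19.89276562  94.        ] [365.36279775 269.11010684]
oiler [391.08695652 285.        ] [408.17553579 -76.61020179  45.        ]
```

Careful with the scale: shifts go in shares of 80 cm and turns go in shares of 60 degrees. That gives: 0.452 m / 0.8 = 0.565, 0.342 m / 0.8 = 0.4275, -51 degrees / 60 = -0.85.

play_rows(steps="1 0.4275 0.565 -0.025 0 0 -0.85;1 0.4275 0.565 -0.025 0 0 -0.85;1 0.4275 0.565 -0.025 0 0 -0.85;1 0.4275 0.565 -0.025 0 0 -0.85;1 0.4275 0.565 -0.025 0 0 -0.85;1 0.4275 0.565 -0.025 0 0 -0.85;1 0.4275 0.565 -0.025 0 0 -0.85;1 0.4275 0.565 -0.025 0 0 -0.85;1 0.4275 0.565 -0.025 0 0 -0.85;1 0.4275 0.565 -0.025 0 0 -0.85")

```text
t: 1.35
ee_pos: [532.1, -141.0, 210.9]
orientation: [0.958, -0.286, -0.0, -0.0]
ft_force: [-0.8, 0.9, -0.7]
gripper_width: 85.4
finger_force: 0.0
```

```bash
python3 - <<'E'
from h import *
s=r.sense(); print(s["t"],s["ee_pos"],s["orientation"],s["ft_force"],s["gripper_width"])
i,K,T=cam("wrist"); np.savez("w0",i=i,K=K,T=T); cv2.imwrite("pics/w0.png",i)
print(proj(K,T,[530.4,-143.5,112]),proj(K,T,[530.4,-143.5,82]), -T[:3,:3].T@T[:3,3])
E
```

```text
1.35 [ 532.13195475 -141.04857455  210.87789638] [ 9.58218641e-01 -2.86036625e-01 -1.68858528e-04 -2.36694495e-04] [-0.80392295  0.86009032 -0.65925886] 85.40397437662969
[322.11368846 250.31664997] [321.44442081 237.88044935] [ 598.01895647 -182.64024216  353.6812555 ]
```

View pics/w0.png

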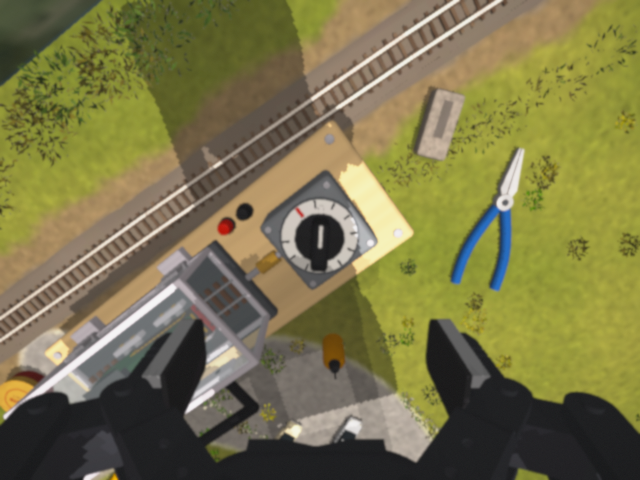

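The wrist view shows the dial centred at (320,235) with the pointer bar nearly vertical, about (321,226) to (319,270). The gripper is close to aligned, and I'll refine from here.

```bash
python3 - <<'E'
from h import *
d=np.load("w0.npz"); i,K,T=d["i"],d["K"],d["T"]
hsv=cv2.cvtColor(i,cv2.COLOR_BGR2HSV); c=[320,238]
g=i.max(2)
yy,xx=np.mgrid[:480,:640]; dd=np.hypot(xx-320,yy-237)
w=((g>140)&(hsv[...,1]<60)).astype(np.uint8)
n,l,st,ce=cv2.connectedComponentsWithStats(w)
for k in range(1,n):
    if 8<st[k,4]<400 and np.hypot(*(ce[k]-c))<18:
        q=np.argwhere(l==k)[:,::-1]; P=np.array([ray(K,T,u,112)[:2] for u in q],np.float32); f=cv2.fitLine(P,cv2.DIST_L2,0,.01,.01).ravel()
        print(k,st[k],ce[k],P.mean(0),np.degrees(np.arctan(f[1]/f[0])), 'rel', P.mean(0)-[530.4,-143.5])
# dial disc: white ring hull ellipse
wr=w*((dd<48)&(dd>22)).astype(np.uint8); n,l,st,ce=cv2.connectedComponentsWithStats(wr)
q=np.argwhere(wr>0)[:,::-1]; q=q[np.hypot(*(q-[320,235]).T)<41]
e=cv2.fitEllipse(cv2.convexHull(q.astype(np.int32))); print("dial",e,ray(K,T,e[0],82))
b=np.argwhere((g<25)&(dd<40))[:,::-1]; print("black",len(b)); print(cv2.minAreaRect(np.array([ray(K,T,u,112)[:2] for u in b],np.float32)))
rd=np.argwhere(((hsv[...,0]<8)|(hsv[...,0]>172))&(hsv[...,1]>110)&(dd<45))[:,::-1]; print("red",ray(K,T,rd.mean(0),82))
E
```

```text
38 [318 226   5  22  77] [320.18181818 236.18181818] [ 539.28    -147.74814] -36.267876 rel [ 8.8800293  -4.24813843]
dial ((320.83514404296875, 234.7244110107422), (72.45772552490234, 80.42957305908203), 80.97183227539062) [ 532.6808968  -144.44562384   82.        ]
black 4
((549.732177734375, -151.377685546875), (5.272356033325195, 1.0676709413528442), 87.08826446533203)
red [ 555.65850317 -140.60500196   82.        ]
```

To row units: -0.12 m / 0.8 = -0.15, -0.1 m / 0.8 = -0.125, -3 degrees / 60 = -0.05.

play_rows(steps="0.5 0.0006 0.001 0 0 0 -0.05;0.5 0.0006 0.001 0 0 0 -0.05;0.5 0.0006 0.001 -0.05 0 0 -0.05;0.5 0.0006 0.001 -0.1 0 0 -0.05;0.5 0.0006 0.001 -0.125 0 0 -0.05;0.5 0.0006 0.001 -0.15 0 0 -0.05;0.5 0.0006 0.001 -0.15 0 0 -0.05;0.5 0.0006 0.001 -0.15 0 0 -0.05")

```text
t: 2.4
ee_pos: [531.4, -143.7, 91.9]
orientation: [0.95, -0.313, 0.0, 0.0]
ft_force: [0.2, -0.7, -0.9]
gripper_width: 42.9
finger_force: 0.0
```

play_rows(steps="0 0 0 0 0 0 0;0 0 0 0 0 0 0;0 0 0 0 0 0 0;0 0 0 0 0 0 0;0 0 0 0 0 0 0;0 0 0 0 0 0 0", newtons=30)

```text
t: 3.15
ee_pos: [531.5, -143.5, 92.2]
orientation: [0.95, -0.312, 0.001, 0.0]
ft_force: [-2.9, -2.4, 5.1]
gripper_width: 11.3
finger_force: 32.8
```

To row units: 0.001 m / 0.8 = 0.0013, 42 degrees / 60 = 0.7.

play_rows(steps="0 0 0 0.0013 0 0 0.1;0 0 0 0.0013 0 0 0.2;0 0 0 0.0013 0 0 0.3;0 0 0 0.0013 0 0 0.4;0 0 0 0.0013 0 0 0.5;0 0 0 0.0013 0 0 0.6;0 0 0 0.0013 0 0 0.6667;0 0 0 0.0013 0 0 0.7;0 0 0 0.0013 0 0 0.7;0 0 0 0.0013 0 0 0.7")

```text
t: 4.4
ee_pos: [531.4, -143.6, 92.3]
orientation: [0.999, 0.048, 0.0, 0.0]
ft_force: [1.2, -5.5, -5.7]
gripper_width: 11.5
finger_force: 32.0
```

```bash
python3 - <<'E'
from h import *
s=r.sense(); o=s["orientation"]; print(s["wrist_torque"],s["ft_force"],np.degrees(2*np.arctan2(o[1],o[0])),s["gripper_width"])
E
```

```text
[-0.85761085 -0.24874474 -0.44293114] [ 1.17011335 -5.53042183 -5.65175156] 5.51958250685825 11.496467862171283
```

To row units: 2.5 degrees / 60 = 0.0417.

play_rows(steps="0 0 0 0 0 0 0.025;0 0 0 0 0 0 0.0417;0 0 0 0 0 0 0.0417;0 0 0 0 0 0 0.0417")

```text
t: 4.9
ee_pos: [531.3, -143.6, 92.3]
orientation: [0.998, 0.069, 0.0, 0.0]
ft_force: [0.5, -5.6, -5.0]
gripper_width: 11.8
finger_force: 43.4
```

```bash
python3 - <<'E'
from h import *
s=r.sense(); o=s["orientation"]; print(s["wrist_torque"],s["ft_force"],np.degrees(2*np.arctan2(o[1],o[0])),s["gripper_width"])
E
```

```text
[-0.96290521 -0.05299427 -1.03668644] [ 0.54496113 -5.62317203 -5.03447955] 7.94615379322299 11.759799834306177
```

To row units: 0.168 m / 0.8 = 0.21, 0.15 m / 0.8 = 0.1875, 38 degrees / 60 = 0.6333.

play_rows(steps="0 0 0 0 0 0 -0.0333;0.5 0 0 0 0 0 -0.0333;0.5 0 0 0 0 0 -0.0333;0.5 0 0 0 0 0 -0.0333;0.5 0 0 0.05 0 0 -0.0333;0.5 0 0 0.125 0 0 -0.0333;0.5 -0.0375 0.0625 0.1375 0 0 0.1333;0.5 -0.075 0.125 0.1375 0 0 0.3;0.5 -0.1125 0.1875 0.1375 0 0 0.4667;0.5 -0.1125 0.21 0.1375 0 0 0.6333")

```text
t: 6.15
ee_pos: [438.9, 27.0, 202.4]
orientation: [0.919, 0.395, -0.0, -0.0]
ft_force: [1.2, -0.6, 0.2]
gripper_width: 42.6
finger_force: 0.0
```

To row units: 48 degrees / 60 = 0.8.

play_rows(steps="0.5 0 0 0 0 0 0.1667;0.5 0 0 0 0 0 0.3333;0.5 0 0 0 0 0 0.5;0.5 0 0 0 0 0 0.6667;0.5 0 0 0 0 0 0.8;0.5 0 0 0 0 0 0.8;0.5 0 0 0 0 0 0.8")

```text
t: 7.02
ee_pos: [441.3, 25.1, 202.4]
orientation: [0.683, 0.731, 0.0, 0.0]
ft_force: [-0.1, -0.0, -0.8]
gripper_width: 42.8
finger_force: 0.0
```

```bash
python3 - <<'E'
from h import *
s=r.sense(); o=s["orientation"]; print(s["t"],s["ee_pos"],np.degrees(2*np.arctan2(o[1],o[0])),s["joint_pos"])
i,K,T=cam("wrist"); np.savez("w1",i=i,K=K,T=T); cv2.imwrite("pics/w1.png",i)
for y in (105,60,15):
  c,sn=np.cos(.0757),np.sin(.0757); p=[521.7-80*c-y*sn,-28.8-80*sn+y*c,94]; print(p,proj(K,T,p))
E
```

```text
7.025 [441.2668227   25.05173428 202.37533916] 93.91141781161525 [ 5.32748075e-02  9.85905555e-02  2.03772753e+00  6.53459614e-05
  1.00509436e+00 -1.50273327e-02]
[np.float64(433.9881994509712), np.float64(69.84907523361471), 94] [308.18631144 181.29138439]
[np.float64(437.39144689734985), np.float64(24.97794969815798), 94] [309.11350602 246.91814142]
[np.float64(440.79469434372857), np.float64(-19.893175837298752), 94] [309.94895802 306.05136619]
```

View pics/w1.png

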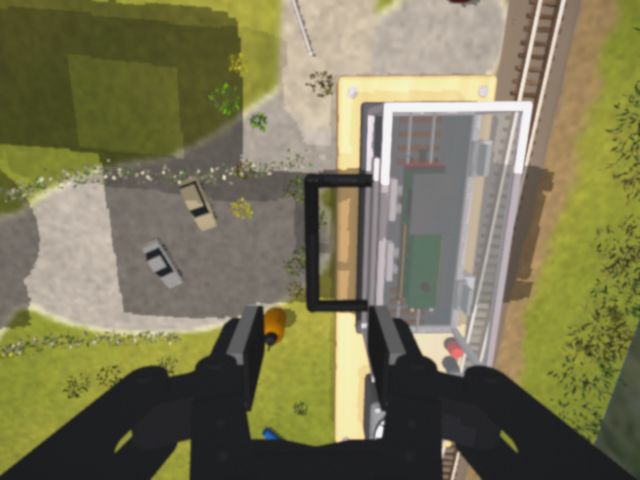

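The wrist view shows the handle bar at column 312, rows 175–308, roughly where the geometry predicts it. Next I'll measure it and check the knob in the top view.

```bash
python3 - <<'E'
from h import *
d=np.load("w1.npz"); i,K,T=d["i"],d["K"],d["T"]
b=np.argwhere(i.max(2)<60)[:,::-1]; b=b[(b[:,0]>295)&(b[:,0]<328)&(b[:,1]>192)&(b[:,1]<296)]
P=np.array([ray(K,T,u,95)[:2] for u in b],np.float32); print(cv2.minAreaRect(P),np.median(P,0))
i,K,T=cam("top"); cv2.imwrite("pics/top1.png",cv2.resize(i[190:260,385:465],None,fx=6,fy=6,interpolation=cv2.INTER_CUBIC))
E
```

```text
((439.02899169921875, 25.944007873535156), (9.137818336486816, 73.34976196289062), 4.4450507164001465) [438.89102   28.738998]
```

View pics/top1.png

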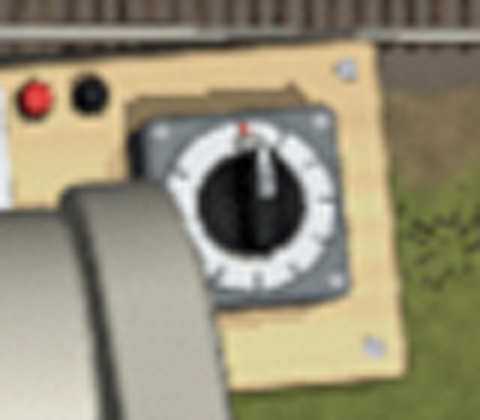

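In the crop the pointer, about (268,190) to (262,150), is parallel to the line from the dial centre (253,205) to the red mark (243,127), so the knob reads zero. Now for the handle.

To row units: -0.127 m / 0.8 = -0.1588, -0.105 m / 0.8 = -0.1313.

play_rows(steps="0.36 -0.0025 0 0 0 0 0;0.36 -0.0025 0 -0.0625 0 0 0;0.36 -0.0025 0 -0.1 0 0 0;0.36 -0.0025 0 -0.1313 0 0 0;0.36 -0.0025 0 -0.1588 0 0 0;0.36 -0.0025 0 -0.1588 0 0 0;0.36 -0.0025 0 -0.1588 0 0 0")

```text
t: 8.0
ee_pos: [439.1, 25.0, 75.2]
orientation: [0.682, 0.732, -0.0, -0.0]
ft_force: [0.6, -0.5, -0.2]
gripper_width: 30.8
finger_force: 0.0
```

play_rows(steps="0 0 0 0 0 0 0;0 0 0 0 0 0 0;0 0 0 0 0 0 0;0 0 0 0 0 0 0;0 0 0 0 0 0 0", newtons=30)

```text
t: 8.62
ee_pos: [438.5, 24.9, 75.2]
orientation: [0.682, 0.732, -0.001, -0.001]
ft_force: [-4.8, -1.3, 4.3]
gripper_width: 8.9
finger_force: 29.5
```

To row units: 0.0357 m / 0.8 = 0.0446, 0.0302 m / 0.8 = 0.0378.

play_rows(steps="0 0.0029 0.0003 0.0079 0 0 0;0 0.006 0.0005 0.0156 0 0 0;0 0.0096 0.0008 0.0233 0 0 0;0 0.0138 0.001 0.0306 0 0 0;0 0.0181 0.0014 0.0378 0 0 0;0 0.0229 0.0018 0.0446 0 0 0;0 0.0229 0.0018 0.0446 0 0 0", newtons=40)

```text
t: 9.5
ee_pos: [455.8, 26.3, 111.2]
orientation: [0.681, 0.732, -0.001, -0.001]
ft_force: [-9.1, -1.2, 2.0]
gripper_width: 8.2
finger_force: 39.1
```

```bash
python3 - <<'E'
from h import *
s=r.sense(); print(s["ft_force"],s["wrist_torque"])
i,K,T=cam("scene"); cv2.imwrite("pics/s1.png",cv2.resize(i[150:350,230:500],None,fx=2.8,fy=2.8))
E
```

```text
[-9.13271976 -1.16870294  1.9638708 ] [-0.13741452  1.68717187  0.0597063 ]
```

View pics/s1.png

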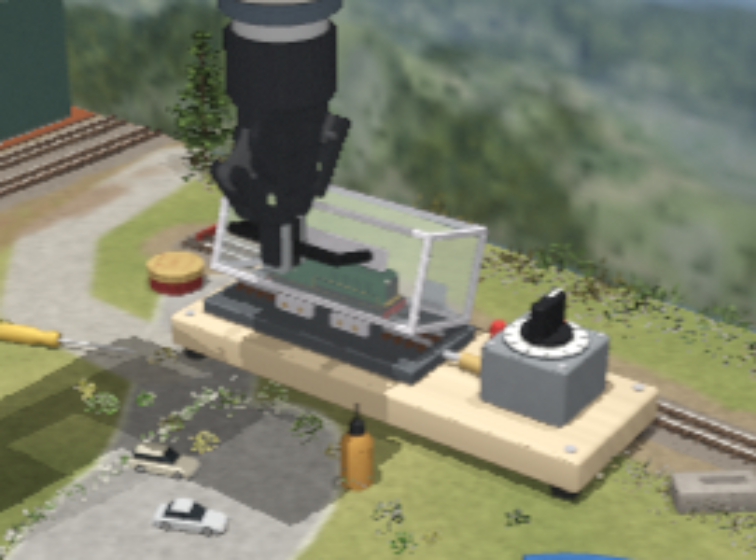

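To row units: 0.0398 m / 0.8 = 0.0498, 0.0357 m / 0.8 = 0.0446.

play_rows(steps="0 0.0051 0.0004 0.0068 0 0 0;0 0.0106 0.0008 0.0131 0 0 0;0 0.0164 0.0013 0.0191 0 0 0;0 0.0225 0.0018 0.0249 0 0 0;0 0.029 0.0023 0.0304 0 0 0;0 0.0356 0.0028 0.0355 0 0 0;0 0.0426 0.0033 0.0403 0 0 0;0 0.0498 0.0038 0.0446 0 0 0;0 0.0498 0.0038 0.0446 0 0 0")

```text
t: 10.68
ee_pos: [496.0, 29.3, 148.1]
orientation: [0.682, 0.732, -0.001, -0.001]
ft_force: [-15.8, -1.1, 18.7]
gripper_width: 8.2
finger_force: 41.2
```

play_rows(steps="0 -0.0013 0 0.0025 0 0 0;0 0.0063 0.0005 0.0065 0 0 0;0 0.0138 0.001 0.01 0 0 0;0 0.0213 0.0016 0.0133 0 0 0;0 0.0294 0.0023 0.016 0 0 0;0 0.0375 0.0029 0.0184 0 0 0;0 0.0456 0.0035 0.0204 0 0 0;0 0.0456 0.0035 0.0204 0 0 0;0 0.0456 0.0035 0.0204 0 0 0")

```text
t: 11.8
ee_pos: [534.5, 32.3, 163.8]
orientation: [0.681, 0.732, 0.0, 0.0]
ft_force: [-6.0, -0.4, 7.7]
gripper_width: 8.2
finger_force: 40.8
```

```bash
python3 - <<'E'
from h import *
s=r.sense(); print(s["ft_force"],s["wrist_torque"],s["ee_pos"])
for n in("scene","top"):
    i,K,T=cam(n); np.savez(n+"2",i=i,K=K,T=T)
    if n=="scene": cv2.imwrite("pics/s2.png",cv2.resize(i[150:350,230:500],None,fx=2.8,fy=2.8))
E
```

```text
[-5.98543376 -0.36121261  7.65919496] [0.03695351 1.01841119 0.05335516] [534.46042704  32.27514639 163.78194415]
```

View pics/s2.png

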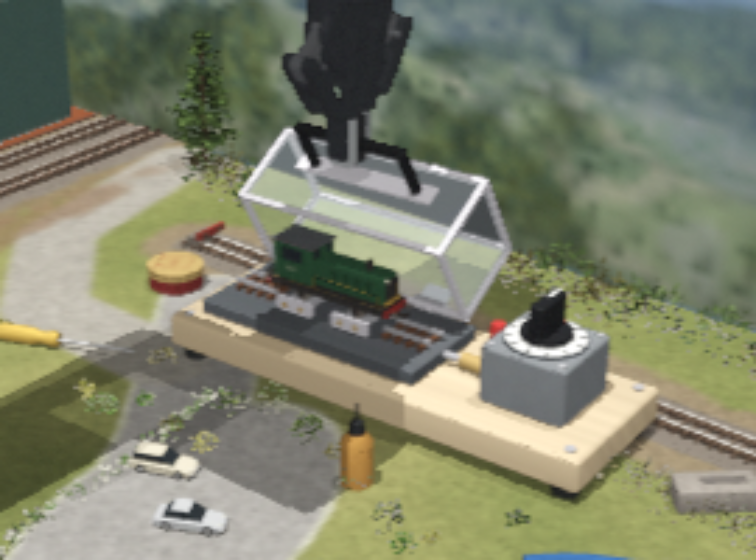

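The view shows the hood raised, the bar between the fingers and the shunter on its rollers. The hood's right-end corners are at crop (487,181), (440,250) and (508,244). I'll check the angle against these.

```bash
python3 - <<'E'
from h import *
d=np.load("scene2.npz"); K,T=d["K"],d["T"]; c,s=np.cos(.0757),np.sin(.0757)
for th in (50,55,60,65,70):
    t=np.deg2rad(th); o=[]
    for f,u in ((80,66),(80,-14),(0,66)):
        x=42-(f*np.cos(t)-u*np.sin(t)); z=54+f*np.sin(t)+u*np.cos(t); y=-30
        o+=[((proj(K,T,[521.7+x*c-y*s,-28.8+x*s+y*c,z])-[230,150])*2.8).round(0)]
    print(th,o)
st=r.sense(); print(st["finger_force"],st["qvel"].round(4) if hasattr(st["qvel"],"round") else st["qvel"])
E
```

```text
50 [array([469., 184.]), array([420., 281.]), array([502., 238.])]
55 [array([476., 181.]), array([424., 272.]), array([505., 242.])]
60 [array([482., 178.]), array([428., 263.]), array([506., 246.])]
65 [array([488., 177.]), array([432., 255.]), array([508., 251.])]
70 [array([495., 176.]), array([437., 247.]), array([509., 257.])]
40.75945258140564 [-0.001   0.0006 -0.0004 -0.0005  0.0009  0.0021]
```

play_rows(steps="0 0 0 0 0 0 0;0 0 0 0 0 0 0;0 0 0 0 0 0 0;0 0 0 0 0 0 0;0 0 0 0 0 0 0")

```text
t: 12.52
ee_pos: [534.4, 32.3, 163.8]
orientation: [0.682, 0.732, 0.0, 0.0]
ft_force: [-4.9, -0.4, 6.4]
gripper_width: 8.4
finger_force: 40.8
```

```bash
python3 -c "
from h import *
s=r.sense();print(s['ee_pos'],s['finger_force']);print(r.sign_off())"
```

```text
[534.37536542  32.26783259 163.78283726] 40.752882957458496
the job is handed in; nothing more can be done
None
```

I turned the knob back to its zero stop and handed the job in with the gripper holding the hood still by its handle at about 60° open (estimated from the arm position and camera); the hand-in returned no verdict.

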